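# Dock the specimen tote in the intake bay

### The arm

A 6-joint arm with a two-finger parallel gripper is mounted at the origin on a cart in front of the work surface, level with it; the furniture and walls round the work are solid. World frame = base frame: x ahead of the robot, y to its left, z up, the work surface at z = 0. Lengths are in m, angles in rad, forces in N, time in s.
With the tool pointing down it reaches from about 0.325 to 0.9 m from the base axis. Payload 6.1 kg.
Tool frame: the origin (TCP) lies midway between the tips of the shut fingers; the grasp point (between the pads) lies 19 mm behind it; z points along the fingers, y is the line along which they close (so a half turn about z gives the same grasp; the last joint's range is limited). The gripper opens to 85 mm and grips with 20 to 120 N. Pads are 22 mm wide; open, the fingers measure 114 mm over their backs; the gripper's body (76 mm by 85 mm) begins 54 mm behind the grasp point. The pads swing forward as they close: fully open they stand 13 mm farther back than shut.
Start: joints at [1.155, 0.22, 1.526, -0, 1.395, -0.126], TCP at [0.179, 0.599, 0.231] pointing down, gripper open.
Joint ranges: [-2.98, 2.98], [-0.91, 2.08], [0.09, 2.57], [-1.24, 4.39], [0.2, 2.65], [-2.68, 2.68]. Speed limits (rad/s): [2.57, 2.57, 3.01, 3.14, 3.14, 3.14].

### API

Orientations are given as [roll, pitch, yaw] about the fixed x, y, z axes, in that order (R = Rz(yaw) Ry(pitch) Rx(roll)).
In Python, from plant import movep, move_l, set_joints, gripper_to, hold, inverse_kinematics, observe, get_image, get_calibration, Unreachable, job_done gives the robot as it stands. Calls block until the motion is done:
- movep(position, orientation): joint-space move of the TCP to a pose.
- move_l(position, feed=0.15, rotation=None, max_force=None): straight line of the TCP; rotation=None keeps the orientation; feed is the mean speed in m/s. With max_force (N) it stops when the force on the tool has changed by that much, and returns True; else False.
- set_joints(angles): joint-space move.
- gripper_to(opening, f_grip=None): finger opening in m; f_grip is the grip in N (None keeps the last); returns when the fingers have stopped.
- hold(seconds).
- inverse_kinematics(position, orientation): joint angles nearest the present ones, or None.
- observe(): the state.
- get_image(name): name is "side" or "top" or "wrist"; returns (picture, depth): 480x640x3 uint8, red, green, blue; 480x640 float32, m along the optical axis (not along the pixel's ray), 0 where there is no reading.
- get_calibration(name): a dict with "intrinsics" (3x3 intrinsics, pixels), "dist_coeffs" ([k1, k2, p1, p2, k3] as OpenCV has them; the pictures are not rectified), "world_from_camera" (4x4, takes a point from camera to world coordinates). Camera axes: x right, y down, z forward; pixel columns grow to the right and rows downward; lengths in m; the calibration is good to about 2 mm. A picture is of the moment at which its call begins: read the wrist's pose just before it. get_calibration takes no time and is no camera call; for the wrist camera it gives the pose at the moment of the call.
A pose or a line that the arm cannot do raises Unreachable and nothing moves.
- job_done(): hands the job in; it is judged then, once.
The state is a dict: "time_s": time; "q": joint angles; "joint_velocities": joint speeds; "joint_torque": joint torques, N m; "eef_pos": TCP position; "tcp_rot": TCP orientation; "ft_force": force on the tool from outside, world axes, zero at the start; "torque": the same for the moment, N m; "opening": finger opening in m; "grasp_force": force on a finger pad.
Only numpy, scipy, OpenCV 4.12 (cv2) and the standard library are available. Lean on these libraries where they do the work, as an engineer would, in place of code of your own. Each camera call takes 0.05 s, during which the arm holds its last target. There are 200 camera calls.

### The job

Swing the lane-stop lever on the roller track right round to its open stop, then push the specimen tote gently along the rollers, without lifting it, into the covered bay. Push it home against the sprung plunger until the catch drops behind its front wall and holds it there. The two vials standing loose in the tote must stay upright, and the things beside the track must be left alone.

Things in the scene. Friction and masses are not known exactly. Their poses are not given: they have to be found in the camera images.
- track: Fixed roller track with a covered bay at its end, 470 mm long, 125 wide. Origin on the table under its middle; x points the way the tote travels (x = -235 to +235 mm), y left of that, z up. Free-turning steel rollers, 18 mm thick, every 27 mm; tops 40 mm above the table. Guide rails 106 mm apart inside stand 10 mm above the roller tops. The bay covers x = +62 to +235 mm.
- bay_mouth (a point): Middle of the bay's mouth at roller-top height (track x = +62, z = 40 mm), axes as the track. Mouth 111 mm wide; lintel 156 mm and clear lid 168 mm (screws 173) above the table. An upright gripper fouls the lid before the tote is home: tilt it, fingertips leading. The docked tote's rear face stands somewhere from 27 mm before to 13 mm past this point.
- tote: Open grey plastic tote, 130 mm long (x), 100 mm wide (y), 50 mm high, walls 4 mm, about 0.5 kg with specimens. Origin at the middle of its underside, x towards the bay, z up. Its rear face (x = -65 mm, blank white label) is the one to push; it stands on the rollers, so its underside is 40 mm above the table.
- vial_white: Vial with a white cap, 23 mm diameter, 57 mm tall, standing loose in the rear half of the tote. Origin at the centre of its foot, z up.
- vial_black: Vial with a black cap, 23 mm diameter, 57 mm tall, standing loose in the rear half of the tote. Origin at the centre of its foot, z up.
- stop_lever (a joint): Lane-stop lever, pivoting about the vertical on the right-hand rail, in rad: near 0 its rubber-tipped dog stands across the rollers and bars the tote; 1.3 is the open stop, with the dog drawn back outside the rail. Grows anticlockwise seen from above. It stays where it is left.
- stop_lever_hinge (a point): Point on the pivot axis of the lane-stop lever, 55 mm above the table, axes as the track.
- stop_lever_knob (a point): Centre of the black ball knob (25 mm diameter, 92 mm above the table) on an upright 11 mm stem at the end of the lever's handle, 72 mm from the pivot. At 0 the handle lies back along the outside of the rail; at the open stop it stands square out from the track.
- plunger (a joint): White sprung plunger on the face of the stop inside the bay, in m: 0 stands 10 mm proud, 0.010 is flush with the stop. About 3 N starts it, 6 N presses it flush; after that the tote is on the solid stop. The stop can be set deeper or shallower by 36 mm and its place is not told: feel for it.
- catch (a joint): Steel catch over the stop in the bay, in rad: 0 is down. Its ramped hook rides up over the tote's front wall and drops inside it when the tote stands 4 mm or less from the stop face; it then holds the tote against the plunger.
- timer: Small white bench timer, 66 x 68 x 17 mm, lying loose beside the infeed end of the track. Origin at the centre of its underside.
- glue_tube: Small upright glue bottle with a pink label, 20 mm diameter, 70 mm tall, standing loose near the bay. Origin at the centre of its foot.
- tape_roll: Blue roll of tape, 48 mm diameter, 18 mm high, lying loose on the near side of the track. Origin at the centre of its underside.
Not all that is in view belongs to the job. What is shaped like the vial_black but blue is not meant.

How it is judged:
On the way:
1. the lane-stop lever is swung to its open stop while the tote still stands before it (value of joint stop_lever above 1.2 rad and x of tote in the frame of track below -0.06 m), for 0.2 s.
At the end, for the whole second after the job is handed in: The lever stands at its open stop (over 1.15 rad); the tote is at rest and level in the bay, its centre more than 30 mm past the mouth, pressing the plunger in by more than 4 mm, with the catch down (under 0.06 rad) inside its front wall; both vials stand upright in it (within 0.2 rad) (value of joint stop_lever above 1.15 rad and x of tote in the frame of bay_mouth above 0.03 m and value of joint plunger above 0.004 m and value of joint catch below 0.06 rad and linear speed of tote below 0.01 m/s and angle between tote's own z axis and vertical below 0.05 rad and angle between each of vial_white, vial_black's own z axis and vertical below 0.2 rad); the robot touches nothing.
It fails at once if the tote is lifted more than 15 mm off the rollers (z of tote in the frame of track above 0.055 m).
It fails at once if a vial in the tote tips over (angle between any of vial_white, vial_black's own z axis and vertical above 0.6 rad).
It fails at once if the tote is pushed with more than 30 N (contact force between the fingers and tote above 30 N).
It fails at once if a bystander is moved more than 30 mm (distance of any of timer, glue_tube, tape_roll from where it was at the start of the episode above 0.03 m).
It also fails if it takes over 53 s, if anything falls off the work surface, if the arm or the gripper's body presses on something with over 40 N, if the wrist force passes 120 N, or if a joint passes its speed limit or range.

## Working session

There is one attempt and no reset: what is moved stays moved. The work goes in short steps, each a Python script; the robot and the scene stay as the last script left them, time stands still between calls to the robot, and variables do not carry over. Pictures are saved under pics/ and viewed, at most 10 in all, crops included, and the job is handed in when it is done.

```bash
mkdir -p pics; cat > h.py <<'E'
import numpy as np, cv2
from plant import *
def snap(n,f):
    im,d=get_image(n); cv2.imwrite(f'pics/{f}.png',im[:,:,::-1]); c=get_calibration(n)
    np.savez(f'pics/{f}.npz',im=im,d=d,K=c['intrinsics'],D=c['dist_coeffs'],T=c['world_from_camera'])
def load(f): return np.load(f'pics/{f}.npz')
def ray(z,u,v):
    p=cv2.undistortPoints(np.array([[[u,v]]],float),np.array(z['K'],float),np.array(z['D'],float))[0,0]
    return np.array(z['T'])[:3,:3]@np.array([p[0],p[1],1]),np.array(z['T'])[:3,3]
def at_z(z,u,v,h):
    r,o=ray(z,u,v); return o+r*(h-o[2])/r[2]
def at_d(z,u,v):
    r,o=ray(z,u,v); return o+r*float(np.median(z['d'][v-1:v+2,u-1:u+2]))
E
python3 - <<'E'
from h import *
snap('top','t0'); snap('side','s0')
a=cv2.imread('pics/t0.png'); print(get_calibration('top'),observe()['time_s'])
E
```

```text
{'intrinsics': array([[452.97244588,   0.        , 321.03867493],
       [  0.        , 452.97244588, 237.21807234],
       [  0.        ,   0.        ,   1.        ]]), 'dist_coeffs': array([0.03286581, 0.        , 0.        , 0.        , 0.        ]), 'world_from_camera': array([[ 0.02723665, -0.99600915,  0.08499374,  0.43649664],
       [-0.99952007, -0.0258798 ,  0.01702546, -0.00709847],
       [-0.0147579 , -0.08541667, -0.99623602,  0.94857044],
       [ 0.        ,  0.        ,  0.        ,  1.        ]])} 0.1
```

View pics/t0.png

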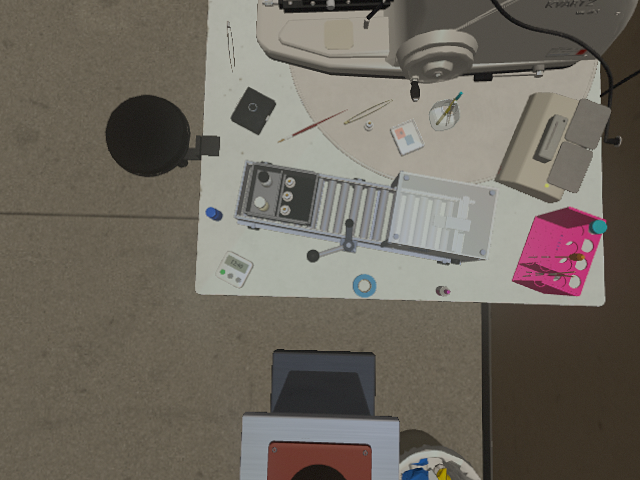

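View pics/s0.png

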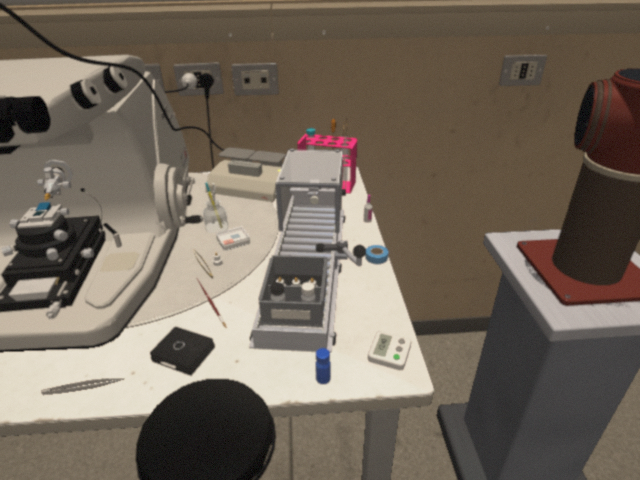

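The top view shows the track from (240,195) to (490,230), with its travel direction to the image right. The tote is at (280,195), the lever pivot near (348,243), the knob at (313,256) and the dog tip at (349,224). The timer is at (235,268), the tape at (364,285) and the glue at (443,291). Of the vial candidates, the black cap at (264,178) and white cap at (260,203) stand in the tote's rear half. The blue one at (213,213) is outside the tote, so it is the decoy. I'll confirm this in an enlarged crop.

```bash
python3 - <<'E'
import cv2
a=cv2.imread('pics/t0.png')[150:300,225:500]
cv2.imwrite('pics/c0.png',cv2.resize(a,None,fx=2.9,fy=2.9,interpolation=cv2.INTER_CUBIC))
E
```

```text
(no output)
```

View pics/c0.png

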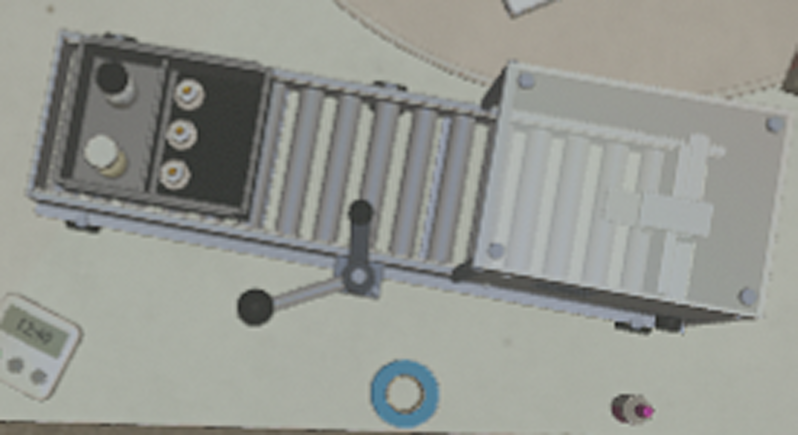

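The crop confirms that the black cap (crop 113,77) and white cap (100,152) are in the tote's rear compartment. The knob is at crop (255,307), the pivot at (358,276), and the lid corners are at (512,62), (785,115), (757,318) and (472,265).

```bash
cat >> h.py <<'E'
E
python3 - <<'E'
from h import *
z=load('t0')
def P(c,h): return at_z(z,225+(c[0]+.5)/2.9-.5,150+(c[1]+.5)/2.9-.5,h)
N=dict(lidFL=((512,62),.168),lidBL=((785,115),.168),lidBR=((757,318),.168),lidFR=((472,265),.168),inL=((62,32),.05),inR=((30,205),.05),
 knob=((255,307),.1),piv=((358,276),.065),dog=((360,212),.06),toteRL=((80,42),.09),toteFL=((270,68),.09),toteFR=((245,220),.09),toteRR=((60,185),.09),tape=((404,393),.018),glue=((640,410),.07),timer=((35,345),.017))
R={k:P(*v) for k,v in N.items()}
for k,v in R.items(): print(k,v.round(4))
d=(R['lidBL']-R['lidFL']+R['lidBR']-R['lidFR'])[:2]; yl=np.arctan2(d[1],d[0])
m=sum(R[k] for k in('lidFL','lidFR','lidBL','lidBR'))[:2]/4; i=(R['inL']+R['inR'])[:2]/2
e=m-i; print('yaw',yl,np.arctan2(e[1],e[0]),np.hypot(*e),'exp',.1485+.235)
yaw=np.arctan2(e[1],e[0]); u=np.array([np.cos(yaw),np.sin(yaw)]);n=np.array([-u[1],u[0]])
O=(m-u*.1485+i+u*.235)/2; print('O',O)
for k,v in R.items(): w=v[:2]-O; print(k,(w@u).round(4),(w@n).round(4))
for c in [(255,307),(358,276),(600,180),(404,380)]:
  print(c,at_d(z,round(225+c[0]/2.9),round(150+c[1]/2.9)).round(4))
E
```

```text
lidFL [ 0.6225 -0.1304  0.168 ]
lidBL [ 0.5939 -0.2924  0.168 ]
lidBR [ 0.4725 -0.2756  0.168 ]
lidFR [ 0.4994 -0.1083  0.168 ]
inL [0.6644 0.1641 0.05  ]
inR [0.5425 0.1812 0.05  ]
knob [0.474  0.0223 0.1   ]
piv [ 0.4983 -0.0453  0.065 ]
dog [ 0.5423 -0.0459  0.06  ]
toteRL [0.6478 0.1442 0.09  ]
toteFL [0.6334 0.0172 0.09  ]
toteFR [0.5315 0.0308 0.09  ]
toteRR [0.5516 0.1536 0.09  ]
tape [ 0.42   -0.0814  0.018 ]
glue [ 0.4143 -0.2328  0.07  ]
timer [0.4467 0.1803 0.017 ]
yaw -1.7378136520675624 -1.7202850759332673 0.3785778700591508 exp 0.38349999999999995
O [ 0.56883701 -0.05729196]
lidFL 0.0643 0.064
lidBL 0.2288 0.0598
lidBR 0.2303 -0.0627
lidFR 0.0608 -0.061
inL -0.2331 0.0615
inR -0.232 -0.0615
knob -0.0646 -0.1056
piv -0.0014 -0.0715
dog -0.0073 -0.0279
toteRL -0.211 0.0481
toteFL -0.0833 0.0527
toteFR -0.0816 -0.05
toteRR -0.206 -0.0485
tape 0.046 -0.1436
glue 0.1966 -0.1267
timer -0.2167 -0.1562
(255, 307) [0.473  0.0214 0.1044]
(358, 276) [ 0.4975 -0.0448  0.0718]
(600, 180) [ 0.5517 -0.1841  0.1689]
(404, 380) [ 4.284e-01 -8.270e-02  4.000e-04]
```

```bash
cat >> h.py <<'E'
from scipy.spatial.transform import Rotation as Ro
YAW=-1.725; U=np.array([np.cos(YAW),np.sin(YAW)]); Nn=np.array([-U[1],U[0]]); O=np.array([.5688,-.0573])
def W(x,y,z): return [*(O+U*x+Nn*y),z]
def rpy(zt,yt):
    zt=np.array(zt)/np.linalg.norm(zt); yt=np.array(yt)/np.linalg.norm(yt)
    return list(Ro.from_matrix(np.c_[np.cross(yt,zt),yt,zt]).as_euler('xyz'))
def down(a,s=1): # closing axis at angle a in track frame
    t=U*np.cos(a)+Nn*np.sin(a); return rpy([0,0,-1],[s*t[0],s*t[1],0])
def tilt(t,s=1): return rpy([*(U*np.sin(t)),-np.cos(t)],[s*Nn[0],s*Nn[1],0])
PIV=np.array([-.0014,-.0715])
def knob(a,z): return W(PIV[0]-.072*np.cos(a),PIV[1]-.072*np.sin(a),z)
def state(): o=observe(); w=np.array(o['eef_pos'])[:2]-O; return round(o['time_s'],2),(w@U).round(4),(w@Nn).round(4),round(o['eef_pos'][2],4),np.round(o['ft_force'],1),round(o['opening'],4)
E
python3 - <<'E'
from h import *
z=load('t0'); print('stool',at_d(z,147,135),'blue',at_d(z,213,213),[ (at_d(z,213,213)[:2]-O)@v for v in(U,Nn)])
f=lambda p,r:(lambda q:None if q is None else np.round(q,2))(inverse_kinematics(p,r))
for s in(1,-1):
    print('lever',s,f(knob(.49,.2),down(-.5,s)),f(knob(1.7,.08),down(-.5,s)))
    for t in(.6,.8,1.0):
        print(s,t,[f(W(x,0,h),tilt(t,s)) for x,h in((-.25,.18),(-.25,.066),(-.1,.066),(.08,.066))])
E
```

```text
stool [0.70087448 0.35177438 0.08648625] blue [0.55482762 0.22329159 0.06042954] [np.float64(-0.2751160705424619), np.float64(-0.05690356431253474)]
lever 1 [-0.12 -0.12  1.94 -0.    1.32  2.11] [-0.29 -0.09  2.15 -0.    1.07  1.94]
1 0.6 [array([ 0.43,  0.57,  1.28, -0.49,  1.64,  0.63]), array([ 0.43,  0.7 ,  1.32, -0.49,  1.49,  0.72]), array([ 0.24,  0.52,  1.59, -0.57,  1.33,  0.61]), array([-0.05,  0.39,  1.77, -0.66,  1.15,  0.44])]
1 0.8 [array([ 0.48,  0.69,  1.19, -0.63,  1.77,  0.67]), array([ 0.48,  0.82,  1.21, -0.62,  1.64,  0.77]), array([ 0.31,  0.64,  1.51, -0.7 ,  1.46,  0.71]), array([ 0.04,  0.49,  1.73, -0.84,  1.25,  0.61])]
1 1.0 [array([ 0.52,  0.81,  1.1 , -0.76,  1.89,  0.69]), array([ 0.52,  0.96,  1.1 , -0.74,  1.79,  0.79]), array([ 0.36,  0.76,  1.43, -0.82,  1.59,  0.78]), array([ 0.1 ,  0.61,  1.69, -0.98,  1.37,  0.74])]
lever -1 [-0.12 -0.12  1.94  0.    1.32 -1.03] [-0.29 -0.09  2.15  0.    1.07 -1.2 ]
-1 0.6 [array([ 0.43,  0.57,  1.28, -0.49,  1.64, -2.51]), array([ 0.43,  0.7 ,  1.32, -0.49,  1.49, -2.43]), array([ 0.24,  0.52,  1.59, -0.57,  1.33, -2.53]), None]
-1 0.8 [array([ 0.48,  0.69,  1.19, -0.63,  1.77, -2.47]), array([ 0.48,  0.82,  1.21, -0.62,  1.64, -2.38]), array([ 0.31,  0.64,  1.51, -0.7 ,  1.46, -2.43]), array([ 0.04,  0.49,  1.73, -0.84,  1.25, -2.53])]
-1 1.0 [array([ 0.52,  0.81,  1.1 , -0.76,  1.89, -2.45]), array([ 0.52,  0.96,  1.1 , -0.74,  1.79, -2.35]), array([ 0.36,  0.76,  1.43, -0.82,  1.59, -2.36]), array([ 0.1 ,  0.61,  1.69, -0.98,  1.37, -2.4 ])]
```

```bash
python3 - <<'E'
from h import *
r=down(-.5,-1)
gripper_to(.05)
movep(knob(.49,.17),r)
move_l(knob(.49,.077),feed=.1)
gripper_to(.035); print(state())
for a in(.85,1.2,1.5): print(move_l(knob(a,.077),feed=.07,max_force=25),state())
print(move_l(knob(1.85,.077),feed=.03,max_force=12),state())
snap('top','t1')
a=cv2.imread('pics/t1.png')[150:300,225:500]
cv2.imwrite('pics/c1.png',cv2.resize(a,None,fx=2.9,fy=2.9,interpolation=cv2.INTER_CUBIC))
E
```

```text
(4.24, np.float64(-0.0649), np.float64(-0.1051), np.float64(0.0774), array([ 0., -0.,  0.]), 0.0352)
False (4.76, np.float64(-0.0485), np.float64(-0.1257), np.float64(0.0771), array([ 0.7, -0.7,  0. ]), 0.0348)
False (5.27, np.float64(-0.027), np.float64(-0.1386), np.float64(0.077), array([1.5, 0.4, 0.5]), 0.035)
False (5.72, np.float64(-0.0061), np.float64(-0.1433), np.float64(0.077), array([-0.3,  0.1,  0.2]), 0.0352)
True (6.43, np.float64(0.014), np.float64(-0.1413), np.float64(0.0767), array([1.6, 3.7, 1.1]), 0.0345)
```

View pics/c1.png

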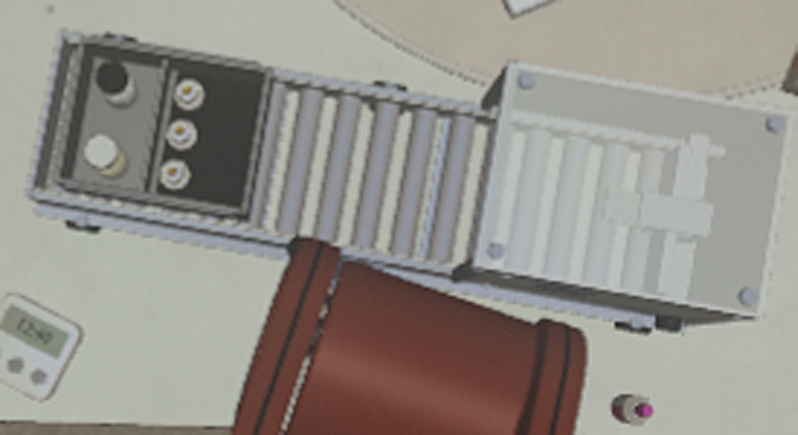

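The dog is off the rollers and the lever met its stop. Next I'll back off and move behind the tote.

```bash
python3 - <<'E'
from h import *
gripper_to(.05); p=observe()['eef_pos']
move_l([p[0],p[1],.24],feed=.25)
gripper_to(.04)
movep(W(-.262,0,.2),tilt(.8)); print(state())
print(move_l(W(-.262,0,.068),feed=.1,max_force=8),state())
snap('top','t2'); snap('side','s2')
a=cv2.imread('pics/t2.png')[150:300,225:500]; b=cv2.imread('pics/s2.png')[100:400,200:450]
cv2.imwrite('pics/c2.png',np.vstack([cv2.resize(a,(600,327)),cv2.resize(b[60:250],(359,273)) if 0 else cv2.copyMakeBorder(cv2.resize(b[60:250],(359,273)),0,0,0,241,0)]))
E
```

```text
(9.49, np.float64(-0.2613), np.float64(0.0004), np.float64(0.2005), array([-0.5, -0. ,  0.6]), 0.04)
False (10.96, np.float64(-0.2623), np.float64(0.0005), np.float64(0.069), array([0. , 0. , 0.7]), 0.0399)
```

View pics/c2.png

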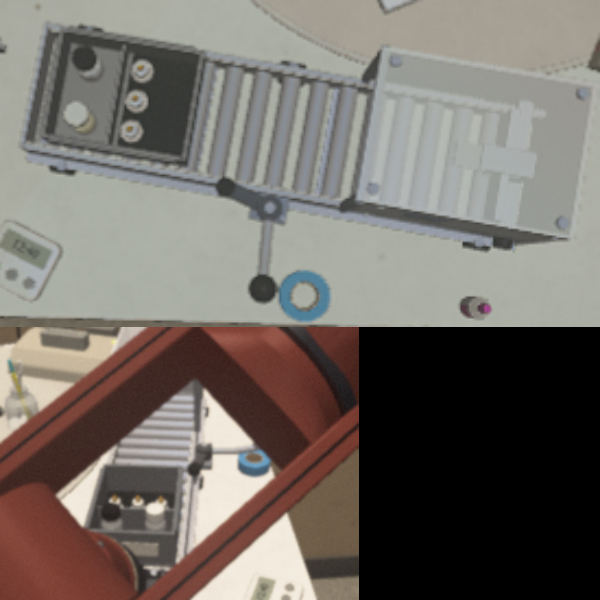

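```bash
python3 - <<'E'
from h import *
def ang(f,s,k,p,d):
    z=load(f); g=lambda c,h:(lambda w:np.array([w@U,w@Nn]))(at_z(z,225+(c[0]+.5)/s-.5,150+(c[1]+.5)/s-.5,h)[:2]-O)
    K,P,D=g(k,.1),g(p,.07),g(d,.065); a=P-K; b=D-P
    print(P.round(4),'handle',np.arctan2(a[1],a[0]),'dog',np.arctan2(-b[0],b[1]))
ang('t0',2.9,(255,307),(358,276),(360,212)); ang('t2',600/275,(262,288),(268,207),(227,187))
E
```

```text
[-0.0012 -0.0719] handle 0.4954830314106411 dog 0.14037194184254417
[-0.0023 -0.0716] handle 1.657323343966328 dog 1.28540122228348
```

```bash
python3 - <<'E'
from h import *
print(move_l(W(-.2,0,.068),feed=.02,max_force=1.5),state())
print(move_l(W(.0,0,.068),feed=.035,max_force=10),state())
snap('top','t3'); a=cv2.imread('pics/t3.png')[150:300,225:500]
cv2.imwrite('pics/c3.png',cv2.resize(a,None,fx=2.9,fy=2.9))
E
```

```text
False (14.31, np.float64(-0.2), np.float64(0.0), np.float64(0.068), array([-0.4,  0.9, -0.7]), 0.0397)
False (20.18, np.float64(-0.0), np.float64(0.0), np.float64(0.068), array([-0.3,  0.6,  0.4]), 0.04)
```

View pics/c3.png

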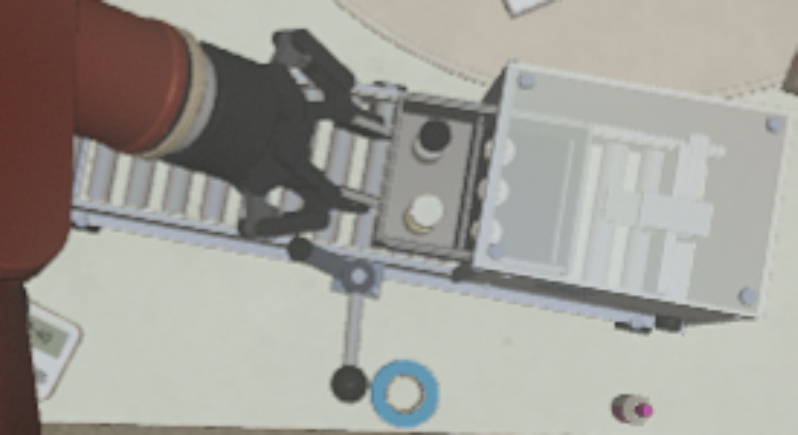

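The vials are upright, the tote is entering the bay and the lever is still open. Now the slow push home by feel.

```bash
python3 - <<'E'
from h import *
x=0
while x<.085:
    x+=.015 if x<.02 else .006
    h=move_l(W(x,0,.068),feed=.02 if x<.02 else .012,max_force=13); s=state(); print(h,s[0],s[1],s[3],'Fx',(s[4][:2]@U).round(1),'Fz',s[4][2])
    if h: break
snap('top','t4'); a=cv2.imread('pics/t4.png')[150:300,225:500]
cv2.imwrite('pics/c4.png',cv2.resize(a,None,fx=2.9,fy=2.9))
E
```

```text
False 21.12 0.0151 0.0681 Fx -0.9 Fz 0.8
False 22.52 0.0299 0.068 Fx -1.2 Fz -0.2
False 23.18 0.0362 0.068 Fx 0.5 Fz 0.2
False 23.82 0.0422 0.068 Fx -0.6 Fz -0.3
False 24.48 0.0478 0.068 Fx -3.3 Fz 0.3
False 25.12 0.0536 0.068 Fx -4.7 Fz 0.4
False 25.77 0.058 0.068 Fx -13.4 Fz 0.5
True 26.07 0.0577 0.0678 Fx -4.7 Fz 2.4
```

View pics/c4.png

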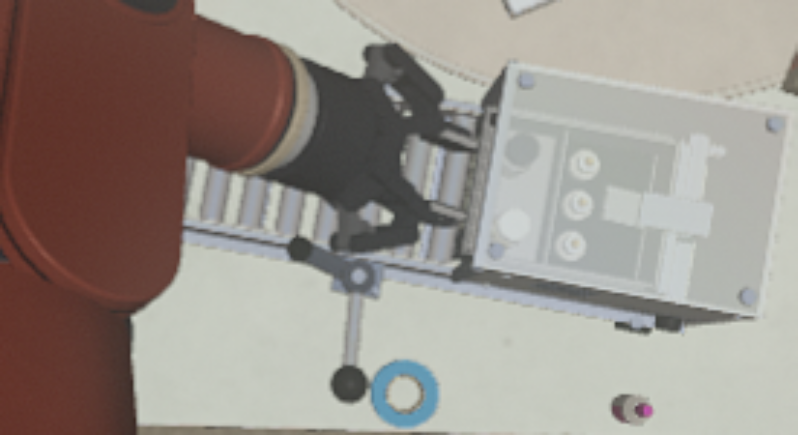

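The force climbed from about 3 N to 13 N over about 10 mm, so the tote reached the solid stop. I'll back off slowly and check that the catch holds.

```bash
python3 - <<'E'
from h import *
move_l(W(.03,0,.068),feed=.03); move_l(W(-.06,0,.11),feed=.1); hold(.3); print(state())
snap('top','t5'); A=load('t4')['im'];B=load('t5')['im']
f=lambda i:cv2.resize(i[165:255,370:490,::-1],None,fx=5,fy=3.3,interpolation=cv2.INTER_CUBIC)
cv2.imwrite('pics/c5.png',np.vstack([f(A),f(B)]))
# image shift of tote content under lid
g=lambda i:np.float32(cv2.cvtColor(i[188:250,398:448],cv2.COLOR_RGB2GRAY))
print(cv2.phaseCorrelate(g(A),g(B)))
E
```

```text
(28.63, np.float64(-0.0596), np.float64(-0.0001), np.float64(0.1098), array([ 0.4, -0.1,  0.1]), 0.0399)
((-0.6392362571623948, -0.3189475426377939), 0.8591423907876015)
```

View pics/c5.png

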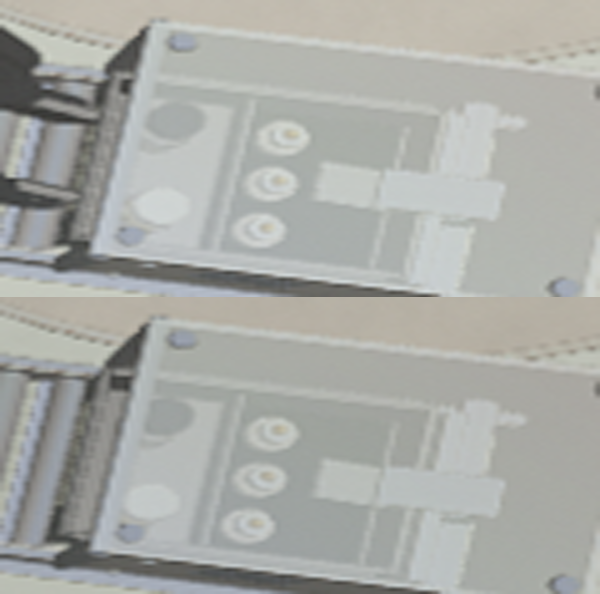

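```bash
python3 - <<'E'
from h import *
hold(.5); snap('top','t6'); snap('side','s6')
I={k:load(k)['im'] for k in('t0','t3','t4','t5','t6')}
g=lambda i:np.float32(cv2.cvtColor(i[188:250,398:448],cv2.COLOR_RGB2GRAY))
print('tote t5-t6',cv2.phaseCorrelate(g(I['t5']),g(I['t6'])))
t=I['t0'][211:229,430:466]
for k in I:
    im=I[k][203:237,420:476]; m=cv2.matchTemplate(im,t,cv2.TM_CCOEFF_NORMED); _,v,_,l=cv2.minMaxLoc(m)
    x,y=l; px=m[y,x-1:x+2]; print(k,l,round(v,3),'sub',(px[0]-px[2])/2/(px[0]-2*px[1]+px[2]))
f=lambda i:cv2.resize(i[195:240,420:480,::-1],None,fx=6.6,fy=6.6,interpolation=cv2.INTER_CUBIC)
s=cv2.resize(load('s6')['im'][140:230,260:360,::-1],(330,297))
r1=np.hstack([f(I['t0']),f(I['t6'])]); r2=np.zeros((297,r1.shape[1],3),np.uint8); r2[:,:330]=s; r2[:,396:]=f(I['t4'])[:297]if 0 else cv2.resize(f(I['t4']),(396,297))
cv2.imwrite('pics/c6.png',np.vstack([r1,r2]))
E
```

```text
tote t5-t6 ((-0.024188780123587605, 0.010434976872677026), 1.0177556778490544)
t0 (10, 8) 1.0 sub 0.017023876
t3 (10, 8) 0.992 sub 0.019079246
t4 (10, 8) 0.461 sub -0.41469163
t5 (10, 8) 0.429 sub -0.30444923
t6 (10, 8) 0.427 sub -0.31580508
```

View pics/c6.png

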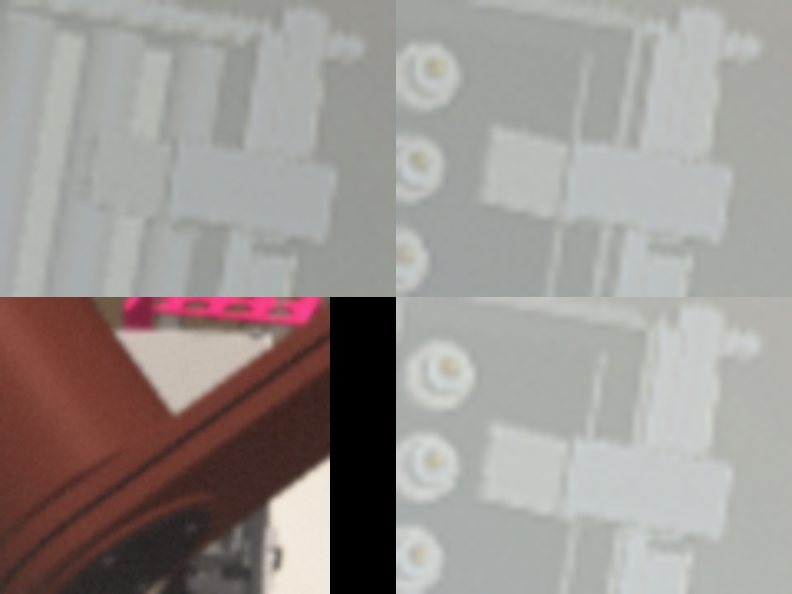

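```bash
python3 - <<'E'
from h import *
I={k:np.float32(cv2.cvtColor(load(k)['im'],cv2.COLOR_RGB2GRAY)) for k in('t0','t3','t4','t6')}
for k,i in I.items(): print(k,'ramp',i[216:226,436:444].mean().round(1),'block',i[219:228,450:464].mean().round(1),'lid ref',i[195:205,475:483].mean().round(1))
for k in I: # rows across block & hook, columns along edges
    print(k,'row222',i.shape and I[k][222,429:476].astype(int).tolist()); print('  col457',I[k][208:240,457].astype(int).tolist())
E
```

```text
t0 ramp 170.7 block 171.3 lid ref 150.8
t3 ramp 196.6 block 197.5 lid ref 176.4
t4 ramp 199.2 block 200.1 lid ref 179.0
t6 ramp 187.4 block 188.2 lid ref 167.1
t0 row222 [162, 161, 165, 159, 158, 172, 170, 170, 170, 170, 171, 171, 172, 171, 171, 169, 154, 173, 172, 172, 171, 171, 172, 171, 171, 171, 171, 172, 171, 172, 172, 172, 172, 172, 171, 172, 172, 170, 171, 171, 171, 174, 153, 152, 151, 151, 152]
  col457 [150, 149, 149, 152, 156, 161, 168, 173, 177, 174, 171, 171, 172, 171, 171, 171, 171, 171, 171, 173, 173, 172, 170, 175, 176, 176, 176, 174, 173, 171, 172, 174]
t3 row222 [189, 187, 190, 185, 182, 197, 196, 196, 196, 197, 197, 196, 197, 198, 197, 194, 178, 199, 197, 198, 197, 198, 198, 198, 199, 197, 198, 198, 197, 198, 197, 198, 197, 198, 197, 198, 198, 197, 198, 197, 197, 200, 179, 176, 177, 178, 178]
  col457 [176, 174, 173, 177, 182, 187, 192, 200, 203, 200, 198, 197, 197, 198, 197, 197, 197, 197, 197, 198, 199, 197, 196, 203, 203, 202, 201, 200, 200, 197, 200, 200]
t4 row222 [175, 170, 171, 173, 186, 200, 199, 199, 199, 199, 198, 199, 199, 200, 200, 197, 182, 201, 200, 201, 200, 200, 201, 200, 201, 200, 200, 199, 201, 200, 200, 200, 200, 201, 199, 200, 200, 200, 200, 200, 200, 203, 181, 180, 180, 180, 180]
  col457 [196, 195, 195, 192, 190, 190, 189, 190, 192, 199, 200, 200, 199, 200, 201, 200, 200, 199, 200, 201, 202, 202, 199, 205, 205, 204, 204, 204, 202, 201, 202, 202]
t6 row222 [160, 160, 160, 162, 174, 189, 188, 187, 187, 186, 187, 187, 188, 187, 188, 185, 170, 191, 188, 188, 187, 189, 188, 189, 188, 187, 188, 189, 189, 189, 188, 188, 188, 188, 188, 188, 188, 188, 187, 188, 188, 190, 169, 167, 168, 169, 168]
  col457 [166, 166, 164, 167, 173, 178, 184, 190, 193, 190, 188, 187, 188, 189, 189, 188, 188, 188, 188, 188, 191, 189, 188, 193, 192, 193, 192, 192, 191, 189, 190, 190]
```

The catch's edges sit at the same pixels (434, 445 and 471) as before the tote arrived, and the shading matches too. So the catch is down, and the tote isn't moving. Handing in.

```bash
python3 - <<'E'
from h import *
p=observe()['eef_pos']; move_l([p[0],p[1],.18],feed=.15); print(job_done(),state())
E
```

```text
the job is handed in; nothing more can be done
the job is handed in; nothing more can be done
```

I handed the job in at about 30 s on the robot's clock, inside the 53 s limit, and the judge returned no verdict: in the camera images the lever is at its open stop, the tote is home with the catch down, both vials are upright, and the timer, tape and glue bottle look unmoved.

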